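# Weigh the big egg

## Robot

A 6-joint arm with a two-finger parallel gripper is mounted at the origin on the work surface. World frame = base frame: x ahead of the robot, y to its left, z up, the work surface at z = 0. Lengths are in m, angles in rad, forces in N, time in s.
With the tool pointing down it reaches from about 0.3 to 0.875 m from the base axis. Payload 6.4 kg.
Tool frame: the origin (TCP) lies midway between the tips of the shut fingers; the grasp point (between the pads) lies 19 mm behind it; z points along the fingers, y is the line along which they close (so a half turn about z gives the same grasp; the last joint's range is limited). The gripper opens to 85 mm and grips with 20 to 120 N. Pads are 22 mm wide; open, the fingers measure 114 mm over their backs; the gripper's body (76 mm by 85 mm) begins 54 mm behind the grasp point. The pads swing forward as they close: fully open they stand 13 mm farther back than shut.
Start: joints at [0.903, 0.181, 1.607, -0, 1.354, -0.206], TCP at [0.256, 0.515, 0.231] pointing down, gripper open.
Joint ranges: [-2.99, 2.99], [-0.89, 2.07], [0.3, 2.58], [-1.14, 4.28], [0, 2.63], [-3.12, 3.12]. Speed limits (rad/s): [2.57, 2.57, 3.01, 3.14, 3.14, 3.14].

## Interface

Orientations are given as a unit quaternion [w, x, y, z].
In Python, from cell import status, cams, ticket gives the robot as it stands.
- The arm moves only by the tool servo_tool, never from a script. Its argument "increments" is a list of rows, each a list of 5 numbers: the shift along the world's x, y, z in mm, then the turn about the world's z in degrees, then the finger opening in mm, from 0 to 85.4. In form: [[dx, dy, dz, spin, jaw], ...]. A call has 1 to 10 rows; each row shifts and turns the commanded pose from where the row before left it; what a row does not reach is not made up. A row lasts 1/8 s, in which the tool goes at most 62.5 mm and 10.7 degrees, less where a joint would pass 70% of its speed; a pose out of reach is approached as far as the arm can. A call with a gripper value outside its range is refused whole. The fingers move at their own pace and stop on an object; the grip force is fixed at half the most. Time passes only in rows, so rows that do not move let the fingers close. It gives the time, the measured TCP pose, the force, the opening and the grip force at its end, in the units of the state.
- status.get_obs(): the state, without advancing time (a new reading comes with each control period).
- cams.camera(name): name is "side" or "top" or "wrist"; returns the picture (420x560x3 uint8, red, green, blue); there is no depth.
- cams.camera_info(name): a dict with "fov_y" (degrees; the focal length in pixels is half the picture's height over the tangent of half this angle, whatever the lens; pixels are square), "cx", "cy" (the principal point, pixels), "rvec" (rotation vector, rad) and "tvec" (3), from world to camera coordinates, as OpenCV has them; the wrist camera has in their place "hand_eye" (4x4, takes a point from camera to tool coordinates, whose origin is the TCP and whose axes are the flange's). Camera axes: x right, y down, z forward; pixel columns grow to the right and rows downward; lengths in m; the calibration is good to about 2 mm. A picture is of the moment at which its call begins: read the wrist's pose just before it. camera_info takes no time and is no camera call.
- ticket.job_done(): hands the job in; it is judged then, once.
The state is a dict: "clock": time; "joint_positions": joint angles; "qvel": joint speeds; "effort": joint torques, N m; "tcp_pos": TCP position; "ee_rot": TCP orientation; "wrist_force": force on the tool from outside, world axes, zero at the start; "wrist_torque": the same for the moment, N m; "gripper_width": opening from 0.0 (shut) to 1.0 (fully open); "gripper_force": force on a finger pad.
Only numpy, scipy, OpenCV 4.12 (cv2) and the standard library are available. Lean on these libraries where they do the work, as an engineer would, in place of code of your own. Each camera call takes 0.05 s, during which the arm holds its last target. There are 200 camera calls.

## Task

The scale's check weight is still standing in the egg cup on its pan: lift it off and stand it in its shallow wooden tray. Then take the one clearly bigger egg from the wooden rack and set it upright in the scale's cup to be weighed. It is a raw egg: grip it lightly, set it down softly without pressing or dropping it, and leave the two smaller eggs where they are.

Things in the scene. Friction and masses are not known exactly. Their poses are not given: they have to be found in the camera images.
- weight: Check weight: a plain steel cylinder, 28 mm across and 32 mm high, with a neck (12 mm across) and above it a round knob 22 mm across from 46 to 56 mm; 58 mm tall in all, about 200 g. Origin at the centre of its underside, z axis up along it. It starts standing inside the cup on the scale's pan.
- weight_tray: The weight's home: a fixed shallow plywood tray, 130 x 130 mm outside, 14 mm high, walls and floor 5 mm thick. Origin at the centre of its underside; the inner floor is 5 mm above it.
- egg: The big egg: brown, 50 mm across at its widest, 66 mm tall, about 90 g; stands pointed end down in one of the rack's holes, its foot about 11 mm above the table. Origin at its lower (pointed) end, z up along it; widest 41 mm above the origin. It cracks if gripped with over 30 N a finger, pushed down on the scale with over about 8 N, or dropped from over 10 mm.
- egg_a: A smaller brown egg, 41 mm across and 53 mm tall, in another hole of the rack; stays there. Origin at its lower end, z up.
- egg_b: A smaller brown egg, 42 mm across and 54 mm tall, in another hole of the rack; stays there. Origin at its lower end, z up.
- rack: Fixed wooden egg rack: a block 70 x 200 x 26 mm (x, y, z) with three through holes of 35 mm diameter in a row along its y axis, 66 mm apart, the middle one at its centre. Origin at the centre of its underside. Take the eggs across the row, along the rack's x axis.
- scale: Bench scale, fixed: a white case 190 x 150 x 40 mm (x, y, z), with a round steel pan 120 mm across whose top is about 60 mm above the table and, in the middle of the pan, the egg cup. Origin at the centre of its underside; its small display faces the scale's -x side; pan and cup are centred 20 mm towards its +x.
- cup (a point): Centre of the egg cup's rim: the cup is an upright white plastic ring of 45 mm outer and 35 mm inner diameter, 16 mm high, open at the top, standing on the pan (rim about 74 to 76 mm above the table). It rides with the pan, which gives on a soft spring (2 mm per newton, 12 mm travel). The big egg set in it rests on the inner edge of the rim with its foot 14 mm below the rim.
There are look-alikes about, which are no part of the job. What is shaped like the egg but green or purple is not meant.

How it is judged:
On the way, in this order (a step that is already met when the one before it is completed fails the run):
1. the check weight stands in its wooden tray (x of weight in the frame of weight_tray between -0.06 and 0.06 m and y of weight in the frame of weight_tray between -0.06 and 0.06 m and z of weight in the frame of weight_tray below 0.012 m and angle between weight's own z axis and vertical below 0.15 rad and linear speed of weight below 0.02 m/s), for 0.2 s.
2. the big egg is lifted out of the rack (height (world z) of egg above 0.04 m), for 0.1 s.
At the end, for the whole second after the job is handed in: The check weight stands upright (within 0.15 rad) in its wooden tray; the big egg stands in the cup, foot within 10 mm of its centre and at least 4 mm below the rim, within 0.3 rad of upright; both released and at rest (below 0.02 m/s); the smaller eggs within 15 mm of their start (all of step 1 and horizontal distance between egg and cup below 0.01 m and z of egg in the frame of cup below -0.004 m and angle between egg's own z axis and vertical below 0.3 rad and linear speed of egg below 0.02 m/s and contact force between the fingers and egg below 0.1 N and distance of each of egg_a, egg_b from where it was at the start of the episode below 0.015 m); the robot touches nothing.
It fails at once if the big egg is squeezed by the fingers (both together) with more than 60 N (contact force between the fingers and egg above 60 N).
It fails at once if the big egg is pressed on or dropped on the scale with more than 25 N (contact force between egg and scale above 25 N).
It fails at once if the big egg is dropped (free of the fingers it moves faster than 0.5 m/s, a fall of about 13 mm) (contact force between the fingers and egg below 0.1 N and linear speed of egg above 0.5 m/s).
It fails at once if a smaller egg is moved more than 15 mm (not (distance of egg_a from where it was at the start of the episode below 0.015 m) or not (distance of egg_b from where it was at the start of the episode below 0.015 m)).
It also fails if it takes over 64 s, if anything falls off the work surface, if the arm or the gripper's body presses on something with over 40 N, if the wrist force passes 120 N, or if a joint passes its speed limit or range.

## Working session

There is one attempt and no reset: what is moved stays moved. The work goes in short steps, Python scripts to look and compute and a tool call to move; the robot and the scene stay as the last step left them, time stands still between calls to the robot, and variables do not carry over. Pictures are saved under pics/ and viewed, at most 10 in all, crops included, and the job is handed in when it is done.

Besides the shell and the picture viewer there is one more tool, called after "Emit:" as a command line: name --pt "numbers of a row" for each row, then --argument value for the rest. servo_tool: Moves the arm, as the interface text tells. Its arguments: {"type":"object","properties":{"increments":{"type":"array"}},"required":["increments"]}

```bash
ls; mkdir -p pics
cat > h.py <<'E'
import numpy as np, cv2
from cell import status, cams, ticket
from scipy.spatial.transform import Rotation as R
def cam(n):
    o=status.get_obs(); im=cams.camera(n); i=cams.camera_info(n)
    f=im.shape[0]/2/np.tan(np.radians(i["fov_y"])/2)
    if "hand_eye" in i:
        q=o["ee_rot"]; T=np.eye(4); T[:3,:3]=R.from_quat([q[1],q[2],q[3],q[0]]).as_matrix(); T[:3,3]=o["tcp_pos"]
        C=T@np.array(i["hand_eye"]); Rm=C[:3,:3]; c=C[:3,3]
    else:
        Rm=cv2.Rodrigues(np.array(i["rvec"],float))[0].T; c=-Rm@np.array(i["tvec"],float).ravel()
    return im,dict(f=f,cx=i["cx"],cy=i["cy"],R=Rm,c=c,info=i)
def ray(k,u,v):
    d=k["R"]@np.array([(u-k["cx"])/k["f"],(v-k["cy"])/k["f"],1]); return k["c"],d/np.linalg.norm(d)
def plane(k,u,v,z):
    c,d=ray(k,u,v); return c+d*(z-c[2])/d[2]
def proj(k,p):
    q=k["R"].T@(np.array(p)-k["c"]); return k["f"]*q[:2]/q[2]+[k["cx"],k["cy"]]
def tri(r1,r2):
    (c1,d1),(c2,d2)=r1,r2
    s=np.linalg.lstsq(np.c_[d1,-d2],c2-c1,rcond=None)[0]; a=c1+s[0]*d1;b=c2+s[1]*d2
    return (a+b)/2,np.linalg.norm(a-b)
E
python3 - <<'E'
from h import *
print(status.get_obs())
ims=[]
for n in("top","side","wrist"):
    im,k=cam(n); print(n,k); cv2.imwrite(f"pics/{n}0.png",im[:,:,::-1]);
E
```

```text
pics
{'clock': 0.0, 'joint_positions': array([ 9.02691646e-01,  1.81520826e-01,  1.60805001e+00, -1.10193837e-05,
        1.35379996e+00, -2.06291578e-01]), 'qvel': array([ 0.00057024, -0.00056288,  0.00015924,  0.00222398,  0.0012067 ,
        0.00010912]), 'effort': array([ 8.76643007e-04, -4.44874442e+01, -3.51338768e+01, -2.32616339e-04,
        9.19796003e-03, -2.10509967e-06]), 'tcp_pos': array([0.25582451, 0.51431553, 0.23037523]), 'ee_rot': array([-3.71563133e-04,  2.28858858e-01,  9.73459209e-01, -8.07727066e-04]), 'wrist_force': array([-0.2899444 ,  1.44569741, -0.44915613]), 'wrist_torque': array([ 0.01478082, -0.01593617, -0.02325551]), 'gripper_force': 0.0, 'gripper_width': 1.005069065699115}
top {'f': np.float64(488.11782555216337), 'cx': 280.30470949318953, 'cy': 205.50559910050015, 'R': array([[ 0.02582843, -0.99477682,  0.09875211],
       [-0.99966479, -0.0255253 ,  0.00433203],
       [-0.00178872, -0.0988309 , -0.99510263]]), 'c': array([0.37705962, 0.00248996, 1.2149996 ]), 'info': {'fov_y': 46.55707020670688, 'cx': 280.30470949318953, 'cy': 205.50559910050015, '
[... 650 characters left out ...]
), 'cx': 285.75754124278825, 'cy': 214.29995153636204, 'R': array([[ 0.44512135,  0.86263993,  0.24024848],
       [ 0.89546869, -0.42829883, -0.12122682],
       [-0.00167695,  0.26909564, -0.963112  ]]), 'c': array([0.19465181, 0.54514109, 0.37369986]), 'info': {'fov_y': 60.511580377446386, 'cx': 285.75754124278825, 'cy': 214.29995153636204, 'hand_eye': array([[ 4.37638420e-04, -9.63027403e-01, -2.69403099e-01,
         6.85538472e-02],
       [ 9.99999899e-01,  4.49378441e-04,  1.80941605e-05,
         4.00952608e-05],
       [ 1.03638772e-04, -2.69403080e-01,  9.63027502e-01,
        -1.43207629e-01],
       [ 0.00000000e+00,  0.00000000e+00,  0.00000000e+00,
         1.00000000e+00]])}}
```

View pics/top0.png

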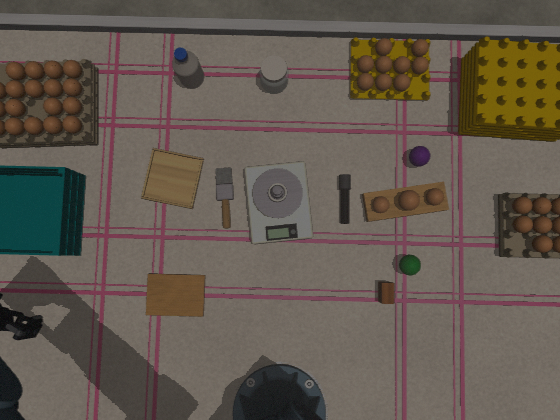

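View pics/side0.png

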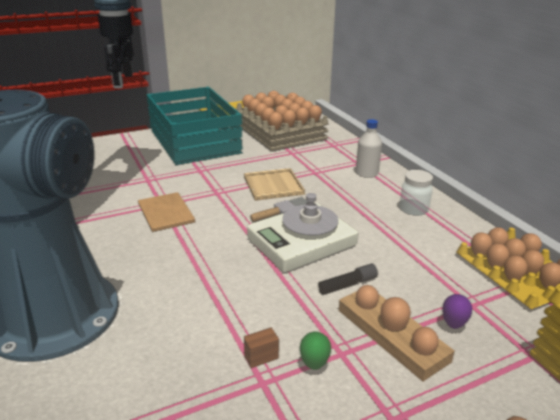

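Top view: the scale is at (278,203) with the weight in its cup at (278,191). The tray is at (173,179), and the flat board at (176,295) is a look-alike. The rack is at (405,202).

Egg candidates: rack (380,204), (409,199) and (438,196); purple (420,156); green (410,265); loose brown eggs on the yellow tray (390,65), the left tray (50,95) and the right tray (535,220). The middle rack egg (409,199), side (396,313), looks biggest, so I'll check it in a close crop.

Run:
```python
from h import *
t=cv2.imread("pics/top0.png"); s=cv2.imread("pics/side0.png")
def cr(im,u,v,w,h,W=400,H=300): return cv2.resize(im[v:v+h,u:u+w],(W,H),interpolation=cv2.INTER_CUBIC)
o=np.vstack([np.hstack([cr(t,355,165,100,75),cr(t,228,152,100,75)]),np.hstack([cr(s,330,270,140,105),cr(s,240,165,140,105)])])
cv2.imwrite("pics/crop.png",o)
```

```text
(no output)
```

View pics/crop.png

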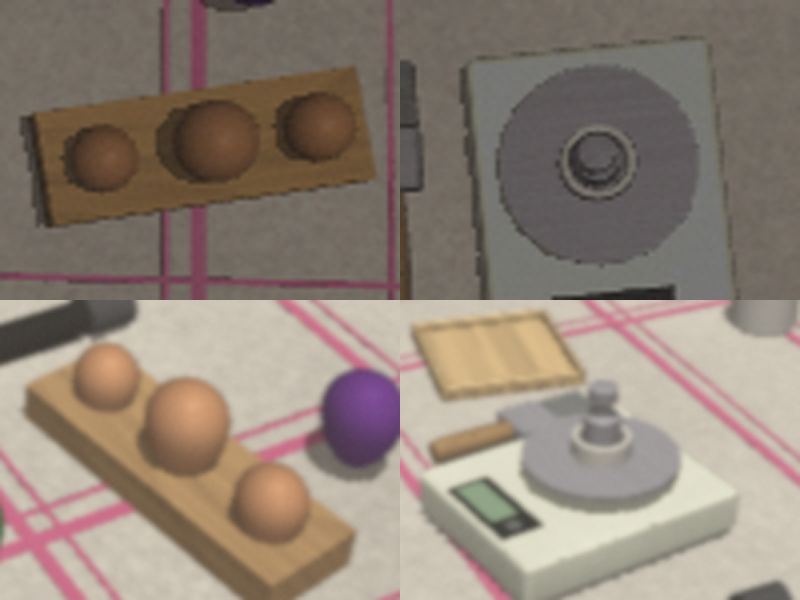

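The crop shows the middle rack egg is clearly the biggest: top (409.3,200.3), side (395.5,314.5). The weight's knob sticks out of the cup, with the rim at top (277.5,192.5) and the knob at side (311,196.5). Next I'll measure positions.

Run:
```python
from h import *
np.set_printoptions(precision=4,suppress=True)
t,k=cam("top"); s,ks=cam("side")
hsv=cv2.cvtColor(t,cv2.COLOR_RGB2HSV)
C=[plane(k,u,v,.026) for u,v in((363.5,193.5),(444.3,182),(449,209.5),(367,221.5))]
print("rack",np.mean(C,0),"long axis deg",np.degrees(np.arctan2(*(C[0]+C[3]-C[1]-C[2])[1::-1])))
print("egg plane .048",plane(k,409.3,200.3,.048),"tri",tri(ray(k,409.3,200.3),ray(ks,395.5,314.5)))
print("cup plane .075",plane(k,277.5,192.5,.075),"pan",plane(k,277.5,192.8,.06))
for n,(x,y,w,h),z in(("tray",(135,140,78,76),.014),("rack",(355,170,103,60),.026)):
    m=cv2.inRange(hsv[y:y+h,x:x+w],(8,75,60),(25,255,255))
    c=max(cv2.findContours(m,0,2)[0],key=cv2.contourArea)+[x,y]; r=cv2.minAreaRect(c.astype(np.float32))
    P=[plane(k,*q,z) for q in cv2.boxPoints(r)]; print(n,r,np.mean(P,0),[np.linalg.norm(P[i]-P[i-1]) for i in(0,1)])
E=(plane(k,409.3,200.3,.048)); print("tool yaw y-axis", np.degrees(np.arctan2(*(lambda q:R.from_quat([q[1],q[2],q[3],q[0]]).as_matrix()[[1,0],1])(status.get_obs()["ee_rot"]))))
c=plane(k,277.5,192.5,.075)
for z in(.129,.118,.1): print(z,"cup axis proj side",proj(ks,[c[0],c[1],z]))
```

```text
rack [ 0.5126 -0.2997  0.026 ] long axis deg 99.70247547077808
egg plane .048 [ 0.5134 -0.3021  0.048 ] tri (array([ 0.5122, -0.3017,  0.0462]), np.float64(0.003181302591926682))
cup plane .075 [0.5208 0.0148 0.075 ] pan [0.5219 0.015  0.06  ]
tray ((172.02352905273438, 177.89413452148438), (52.714107513427734, 52.49717330932617), 12.52880859375) [0.5587 0.2788 0.014 ] [np.float64(0.13117897455268038), np.float64(0.13151446977853878)]
rack ((405.57781982421875, 201.0255126953125), (29.089908599853516, 82.47025299072266), 81.57302856445312) [ 0.5141 -0.2988  0.026 ] [np.float64(0.07131943382258073), np.float64(0.20324217274421863)]
tool yaw y-axis 63.540694867637875
0.129 cup axis proj side [311.9885 187.7008]
0.118 cup axis proj side [311.7727 192.4107]
0.1 cup axis proj side [311.4243 200.0154]
```

The measurements agree: cup (0.521,0.015), tray (0.559,0.279), egg (0.513,-0.302), rack x axis at about 8.5°. The tool's y axis is at 63.5°, so I turn it -55° on the way to the weight.

Emit:
servo_tool --pt "26.5 -50 0 -5.5 60" --pt "26.5 -50 0 -5.5 60" --pt "26.5 -50 0 -5.5 60" --pt "26.5 -50 0 -5.5 60" --pt "26.5 -50 0 -5.5 60" --pt "26.5 -50 0 -5.5 60" --pt "26.5 -50 0 -5.5 60" --pt "26.5 -50 0 -5.5 60" --pt "26.5 -50 0 -5.5 60" --pt "26.5 -50 0 -5.5 60"

```text
clock: 1.5
tcp_pos: [0.5218, 0.013, 0.2314]
ee_rot: [0.0, 0.654, 0.757, 0.0]
wrist_force: [1.5, 0.6, -0.4]
gripper_width: 0.704
gripper_force: 0.0
```

Emit:
servo_tool --pt "0 0 0 0 60" --pt "0 0 0 0 60" --pt "0 0 0 0 60"

```text
clock: 1.88
tcp_pos: [0.5206, 0.0161, 0.2312]
ee_rot: [-0.0, 0.652, 0.758, 0.0]
wrist_force: [-0.3, -0.1, 0.1]
gripper_width: 0.704
gripper_force: 0.0
```

Run:
```python
from h import *
w,k=cam("wrist"); cv2.imwrite("pics/w1.png",w[:,:,::-1])
o=status.get_obs();print(o["tcp_pos"],o["ee_rot"],o["gripper_width"])
for p in([.521,.015,.116],[.521,.015,.075]):print(proj(k,p))
```

```text
[0.52067859 0.01610746 0.2313268 ] [-9.82792562e-05  6.51638555e-01  7.58529619e-01  3.87808212e-05] 0.7046352525924517
[286.41000537 210.79112884]
[286.38664297 198.28762745]
```

View pics/w1.png

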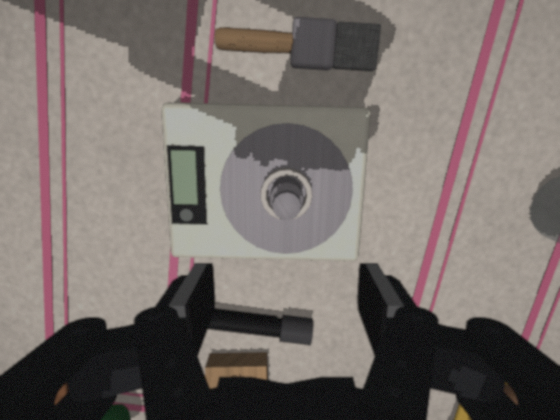

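The wrist view shows the knob at (288,205) and the rim at (287,195), about 2 mm further along +y than predicted. I'll go down onto the knob with dy +1.5.

Emit:
servo_tool --pt "0 1.5 -30 0 60" --pt "0 0 -30 0 60" --pt "0 0 -30 0 60" --pt "0 0 -20 0 60" --pt "0 0 -15 0 60" --pt "0 0 -12 0 60" --pt "0 0 0 0 45" --pt "0 0 0 0 30" --pt "0 0 0 0 15" --pt "0 0 0 0 0"

```text
clock: 3.18
tcp_pos: [0.5217, 0.0162, 0.0949]
ee_rot: [0.001, 0.653, 0.758, 0.0]
wrist_force: [0.5, 0.9, 0.4]
gripper_width: 0.232
gripper_force: 58.6
```

Emit:
servo_tool --pt "0 0 0 0 0" --pt "0 0 0 0 0" --pt "0 0 0 0 0"

```text
clock: 3.55
tcp_pos: [0.5215, 0.0162, 0.0945]
ee_rot: [0.0, 0.653, 0.758, 0.0]
wrist_force: [1.0, -0.1, 0.4]
gripper_width: 0.23
gripper_force: 58.6
```

Emit:
servo_tool --pt "0 0 5 0 0" --pt "0 0 10 0 0" --pt "0 0 20 0 0" --pt "0 0 25 0 0" --pt "0 0 20 0 0" --pt "0 0 0 0 0" --pt "0 0 0 0 0"

```text
clock: 4.42
tcp_pos: [0.5205, 0.0164, 0.1736]
ee_rot: [-0.001, 0.652, 0.758, -0.0]
wrist_force: [0.2, -0.5, -3.2]
gripper_width: 0.229
gripper_force: 58.7
```

Run:
```python
from h import *
o=status.get_obs();print(o["tcp_pos"],o["wrist_force"],o["gripper_width"])
s,k=cam("side"); w,kw=cam("wrist")
u,v=proj(k,o["tcp_pos"]).astype(int); print(u,v)
a=cv2.resize(s[v-60:v+60,u-60:u+60],(500,500),interpolation=2)
cv2.imwrite("pics/lift.png",a[:,:,::-1])
for z in(.005,-.02,-.04): print(proj(k,o["tcp_pos"]+[0,0,z])-[u-60,v-60])
```

```text
[0.52054986 0.01641291 0.17360059] [ 0.15660259 -0.4607342  -3.19835084] 0.2293952973808311
312 167
[60.52000114 58.56196736]
[60.01572733 69.69287702]
[59.62073621 78.41157372]
```

View pics/lift.png

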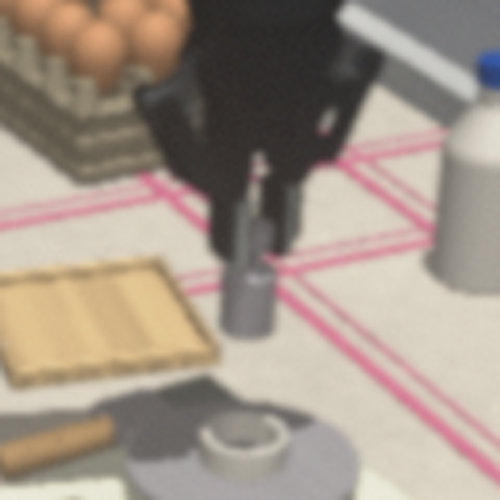

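The weight hangs upright, with its underside about 37 mm below the TCP. Carrying it to the tray now.

Emit:
servo_tool --pt "2 16 0 0 0" --pt "5 35 0 0 0" --pt "7 50 0 0 0" --pt "7 50 0 0 0" --pt "7 50 0 0 0" --pt "6 35 0 0 0" --pt "3 18 0 0 0" --pt "1.5 8 0 0 0" --pt "0 0 0 0 0" --pt "0 0 0 0 0"

```text
clock: 5.78
tcp_pos: [0.5597, 0.2772, 0.1742]
ee_rot: [0.0, 0.653, 0.757, -0.0]
wrist_force: [1.0, -0.1, -2.5]
gripper_width: 0.228
gripper_force: 58.8
```

Emit:
servo_tool --pt "0 0 -30 0 0" --pt "0 0 -35 0 0" --pt "0 0 -30 0 0" --pt "0 0 -20 0 0" --pt "0 0 -9 0 0" --pt "0 0 -3 0 0" --pt "0 0 0 0 0" --pt "0 0 0 0 0"

```text
clock: 6.78
tcp_pos: [0.5604, 0.2786, 0.0484]
ee_rot: [0.001, 0.652, 0.758, 0.001]
wrist_force: [-0.1, 0.3, -1.5]
gripper_width: 0.227
gripper_force: 58.9
```

Now small steps down until it touches.

Emit:
servo_tool --pt "0 0 -2 0 0" --pt "0 0 -2 0 0" --pt "0 0 0 0 0"

```text
clock: 7.15
tcp_pos: [0.56, 0.2785, 0.0441]
ee_rot: [0.0, 0.652, 0.758, 0.0]
wrist_force: [-1.6, -0.3, 4.4]
gripper_width: 0.224
gripper_force: 59.3
```

Emit:
servo_tool --pt "0 0 -1.5 0 0" --pt "0 0 0 0 0"

```text
clock: 7.4
tcp_pos: [0.5604, 0.2787, 0.044]
ee_rot: [0.0, 0.652, 0.758, 0.001]
wrist_force: [-5.2, -1.1, 13.9]
gripper_width: 0.226
gripper_force: 60.2
```

Emit:
servo_tool --pt "0 0 -1 0 0" --pt "0 0 0 0 0"

```text
clock: 7.65
tcp_pos: [0.5605, 0.2788, 0.044]
ee_rot: [0.0, 0.652, 0.758, 0.001]
wrist_force: [-7.6, -2.2, 19.2]
gripper_width: 0.228
gripper_force: 60.7
```

The weight is on the floor. I'll take the pressure off and check how grip force follows the commanded opening, because the egg needs a light grip.

Emit:
servo_tool --pt "0 0 2.5 0 10" --pt "0 0 0 0 10" --pt "0 0 0 0 10"

```text
clock: 8.02
tcp_pos: [0.5601, 0.2785, 0.0441]
ee_rot: [0.0, 0.652, 0.758, 0.0]
wrist_force: [-2.6, -0.2, 7.2]
gripper_width: 0.227
gripper_force: 59.6
```

Emit:
servo_tool --pt "0 0 0 0 17" --pt "0 0 0 0 17" --pt "0 0 0 0 17"

```text
clock: 8.4
tcp_pos: [0.5601, 0.2785, 0.044]
ee_rot: [0.0, 0.652, 0.758, 0.0]
wrist_force: [-1.7, -0.7, 7.8]
gripper_width: 0.226
gripper_force: 59.6
```

Emit:
servo_tool --pt "0 0 0 0 19" --pt "0 0 0 0 19" --pt "0 0 0 0 19"

```text
clock: 8.78
tcp_pos: [0.5601, 0.2785, 0.0441]
ee_rot: [0.0, 0.652, 0.758, 0.0]
wrist_force: [-1.8, -0.2, 7.0]
gripper_width: 0.228
gripper_force: 59.6
```

Emit:
servo_tool --pt "0 0 0 0 20" --pt "0 0 0 0 20" --pt "0 0 0 0 20"

```text
clock: 9.15
tcp_pos: [0.56, 0.2785, 0.0439]
ee_rot: [0.0, 0.652, 0.758, 0.0]
wrist_force: [-3.6, -0.2, 6.2]
gripper_width: 0.239
gripper_force: 39.7
```

Emit:
servo_tool --pt "0 0 0 0 21" --pt "0 0 0 0 21" --pt "0 0 0 0 21"

```text
clock: 9.52
tcp_pos: [0.5601, 0.2785, 0.0438]
ee_rot: [0.0, 0.652, 0.758, 0.0]
wrist_force: [-1.6, -0.1, 5.8]
gripper_width: 0.243
gripper_force: 17.0
```

Force follows the opening at about 20 N per mm, so the egg can be gripped lightly through the commanded opening. Releasing the weight.

Emit:
servo_tool --pt "0 0 0.5 0 25" --pt "0 0 0 0 45" --pt "0 0 0 0 60" --pt "0 0 0 0 60" --pt "0 0 20 0 60" --pt "0 0 40 0 60" --pt "0 0 50 0 60" --pt "0 0 50 0 60" --pt "0 0 20 0 80" --pt "0 0 0 0 80"

```text
clock: 10.78
tcp_pos: [0.5606, 0.2786, 0.2262]
ee_rot: [0.001, 0.652, 0.758, 0.002]
wrist_force: [-0.6, 0.6, -1.1]
gripper_width: 0.938
gripper_force: 0.0
```

Run:
```python
from h import *
o=status.get_obs();print(o["tcp_pos"])
s,k=cam("side"); w,kw=cam("wrist")
a=cv2.resize(s[130:220,230:350],(500,375),interpolation=2)
cv2.imwrite("pics/tray.png",a[:,:,::-1])
```

```text
[0.56062579 0.27860851 0.22621405]
```

View pics/tray.png

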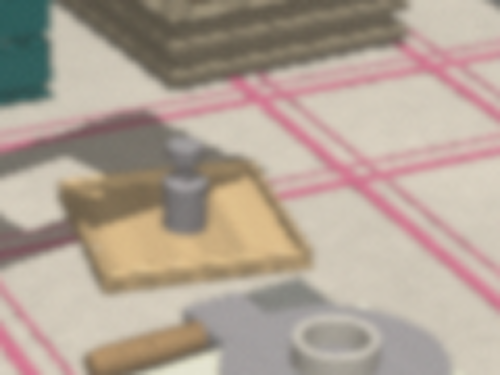

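The weight stands upright in the tray, at about (185,205) in the crop. Moving to above the egg.

Emit:
servo_tool --pt "-4 -50 0 0 80" --pt "-4 -55 0 0 80" --pt "-4 -55 0 0 80" --pt "-4 -55 0 0 80" --pt "-4 -55 0 0 80" --pt "-4 -55 0 0 80" --pt "-4 -55 0 0 80" --pt "-4 -50 0 0 80" --pt "-4 -50 0 0 80" --pt "-4 -40 0 0 80"

```text
clock: 12.12
tcp_pos: [0.5181, -0.243, 0.221]
ee_rot: [-0.002, 0.653, 0.757, -0.0]
wrist_force: [-0.3, -0.0, -0.4]
gripper_width: 0.938
gripper_force: 0.0
```

Emit:
servo_tool --pt "-4 -35 0 0 80" --pt "-4 -25 0 0 80" --pt "0 0 0 0 80" --pt "0 0 0 0 80"

```text
clock: 12.62
tcp_pos: [0.5115, -0.3007, 0.2229]
ee_rot: [-0.001, 0.652, 0.758, 0.0]
wrist_force: [-0.1, 0.2, -0.1]
gripper_width: 0.935
gripper_force: 0.0
```

Run:
```python
from h import *
o=status.get_obs();print(o["tcp_pos"])
w,k=cam("wrist")
hsv=cv2.cvtColor(w,cv2.COLOR_RGB2HSV)
cv2.imwrite("pics/w2.png",w[:,:,::-1])
for p in([.513,-.302,.05],[.513,-.302,.077]):print(proj(k,p))
```

```text
[ 0.51150275 -0.30067391  0.22290594]
[287.65965258 194.78040767]
[287.766329   201.84197237]
```

View pics/w2.png

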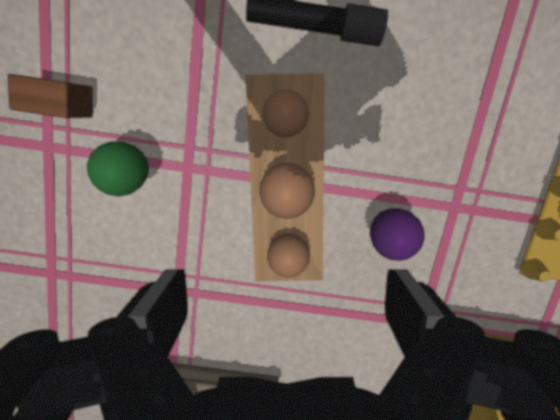

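The rack stands straight in the wrist view and the egg's centre is at (287.5,191), so the yaw is right. I'll go down to TCP z ≈ 0.030, which puts the pads at the widest part.

Emit:
servo_tool --pt "1.5 1 -30 0 80" --pt "0 0 -40 0 80" --pt "0 0 -40 0 80" --pt "0 0 -30 0 80" --pt "0 0 -25 0 80" --pt "0 0 -15 0 80" --pt "0 0 -9 0 80" --pt "0 0 -4 0 80" --pt "0 0 0 0 75" --pt "0 0 0 0 70"

```text
clock: 13.92
tcp_pos: [0.5136, -0.3012, 0.0316]
ee_rot: [0.001, 0.653, 0.758, -0.0]
wrist_force: [0.7, 0.3, 0.4]
gripper_width: 0.818
gripper_force: 0.0
```

Emit:
servo_tool --pt "0 0 0 0 65" --pt "0 0 0 0 60" --pt "0 0 0 0 57" --pt "0 0 0 0 55" --pt "0 0 0 0 54" --pt "0 0 0 0 53" --pt "0 0 0 0 52" --pt "0 0 0 0 52"

```text
clock: 14.92
tcp_pos: [0.5132, -0.3007, 0.0308]
ee_rot: [0.0, 0.652, 0.758, -0.0]
wrist_force: [1.1, 0.5, 0.4]
gripper_width: 0.61
gripper_force: 0.0
```

Emit:
servo_tool --pt "0 0 0 0 51" --pt "0 0 0 0 50.5" --pt "0 0 0 0 50" --pt "0 0 0 0 50"

```text
clock: 15.42
tcp_pos: [0.5128, -0.3008, 0.0308]
ee_rot: [-0.0, 0.652, 0.758, -0.0]
wrist_force: [-5.1, -0.5, 4.1]
gripper_width: 0.59
gripper_force: 2.7
```

The egg pushes the tool toward -x, so it sits a little to that side. I'll shift slightly and close a bit more.

Emit:
servo_tool --pt "-0.7 0 0 0 50" --pt "0 0 0 0 50" --pt "0 0 0 0 50"

```text
clock: 15.8
tcp_pos: [0.5126, -0.3007, 0.0308]
ee_rot: [0.0, 0.652, 0.758, 0.0]
wrist_force: [-3.0, -0.6, 1.9]
gripper_width: 0.585
gripper_force: 1.4
```

Emit:
servo_tool --pt "0 0 0 0 49.8" --pt "0 0 0 0 49.6" --pt "0 0 0 0 49.6"

```text
clock: 16.18
tcp_pos: [0.5125, -0.3008, 0.0308]
ee_rot: [0.0, 0.652, 0.758, -0.0]
wrist_force: [-3.3, -1.2, 3.4]
gripper_width: 0.582
gripper_force: 2.7
```

Emit:
servo_tool --pt "-0.7 0 0 0 49.4" --pt "0 0 0 0 49.2" --pt "0 0 0 0 49.2"

```text
clock: 16.55
tcp_pos: [0.5123, -0.3008, 0.0309]
ee_rot: [0.0, 0.653, 0.758, 0.0]
wrist_force: [0.4, -0.4, 1.9]
gripper_width: 0.574
gripper_force: 7.4
```

Emit:
servo_tool --pt "0 0 0 0 48.9" --pt "0 0 0 0 48.9"

```text
clock: 16.8
tcp_pos: [0.5122, -0.3008, 0.031]
ee_rot: [0.0, 0.652, 0.758, 0.0]
wrist_force: [1.5, 1.0, 2.7]
gripper_width: 0.578
gripper_force: 12.0
```

Both pads are in contact at 12 N. Lifting gently.

Emit:
servo_tool --pt "0 0 2 0 48.9" --pt "0 0 3 0 48.9" --pt "0 0 5 0 48.9" --pt "0 0 10 0 48.9" --pt "0 0 10 0 48.9" --pt "0 0 10 0 48.9"

```text
clock: 17.55
tcp_pos: [0.512, -0.3009, 0.0719]
ee_rot: [0.0, 0.652, 0.758, -0.0]
wrist_force: [0.1, -0.3, -0.3]
gripper_width: 0.574
gripper_force: 12.0
```

Emit:
servo_tool --pt "0 0 20 0 48.9" --pt "0 0 20 0 48.9" --pt "0 0 20 0 48.9" --pt "0 0 10 0 48.9" --pt "0 0 0 0 48.9" --pt "0 0 0 0 48.9"

```text
clock: 18.3
tcp_pos: [0.5113, -0.3004, 0.14]
ee_rot: [-0.001, 0.653, 0.758, 0.0]
wrist_force: [-0.3, 0.4, -1.0]
gripper_width: 0.574
gripper_force: 12.1
```

Run:
```python
from h import *
o=status.get_obs();print(o["tcp_pos"],o["wrist_force"],o["gripper_force"])
s,k=cam("side")
u,v=proj(k,o["tcp_pos"]).astype(int); print(u,v)
a=cv2.resize(s[v-70:v+70,u-70:u+70],(560,560),interpolation=2)
cv2.imwrite("pics/egg.png",a[:,:,::-1])
for z in(.012,-.02,.02): print(z,4*(proj(k,o["tcp_pos"]+[0,0,z])-[u-70,v-70]))
```

```text
[ 0.51133892 -0.30035405  0.14003285] [-0.2546451   0.40793273 -1.01067057] 12.05665647983551
402 268
0.012 [286.6850637  257.37948731]
-0.02 [276.41901136 322.66146085]
0.02 [289.31443543 240.65927492]
```

View pics/egg.png

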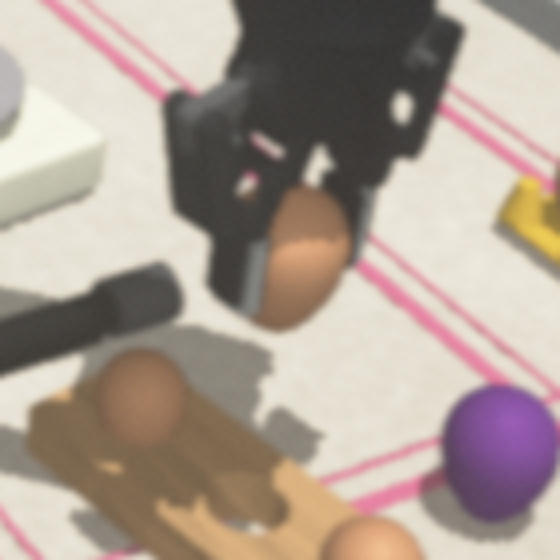

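The egg is held close to upright, its foot about 20 mm below the TCP. Now I'll re-measure the empty cup in both views.

Run:
```python
from h import *
np.set_printoptions(precision=4,suppress=True)
t,kt=cam("top"); s,ks=cam("side")
out=[]
for im,k,(x,y,w,h) in((t,kt,(258,172,40,40)),(s,ks,(290,192,42,42))):
    c=im[y:y+h,x:x+w]; print(proj(k,[.521,.016,.075]))
    out.append(cv2.resize(c,(400,400),interpolation=2))
    hs=cv2.cvtColor(c,cv2.COLOR_RGB2HSV); print(np.percentile(hs.reshape(-1,3),[5,50,95],axis=0).tolist())
cv2.imwrite("pics/cup.png",np.hstack(out)[:,:,::-1])
```

```text
[277.0121 192.3895]
[[0.0, 9.0, 107.0], [170.0, 13.0, 118.0], [176.0, 25.0, 140.0]]
[310.7859 210.0955]
[[0.0, 5.0, 156.0], [19.0, 13.0, 190.0], [34.0, 28.0, 232.0]]
```

View pics/cup.png

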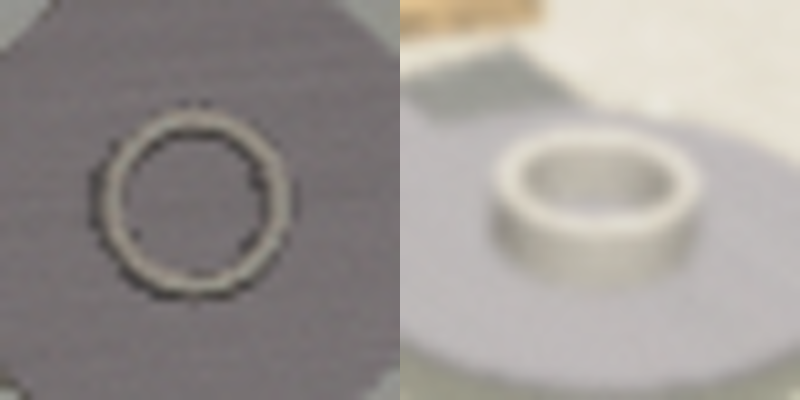

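The top view shows the rim centred at (277.4,191.5), and the side view at (310.2,210.5).

Run:
```python
from h import *
t,kt=cam("top"); s,ks=cam("side")
print(tri(ray(kt,277.4,191.5),ray(ks,310.2,210.5)),plane(kt,277.4,191.5,.077),plane(ks,310.2,210.5,.077))
```

```text
(array([0.52162818, 0.01592912, 0.07406629]), np.float64(0.0035769871943218076)) [0.52287589 0.01512087 0.077     ] [0.51739198 0.01207596 0.077     ]
```

Carry the egg to the cup at (0.522, 0.016).

Emit:
servo_tool --pt "0.5 10 0 0 48.9" --pt "1 25 0 0 48.9" --pt "1.5 40 0 0 48.9" --pt "1.5 45 0 0 48.9" --pt "1.5 45 0 0 48.9" --pt "1.5 45 0 0 48.9" --pt "1.5 45 0 0 48.9" --pt "1 35 0 0 48.9" --pt "0.5 18 0 0 48.9" --pt "0.2 8 0 0 48.9"

```text
clock: 19.8
tcp_pos: [0.5222, 0.0166, 0.1408]
ee_rot: [0.0, 0.652, 0.758, -0.0]
wrist_force: [-0.2, -1.0, 0.4]
gripper_width: 0.574
gripper_force: 12.1
```

Emit:
servo_tool --pt "0 0 -10 0 48.9" --pt "0 0 -15 0 48.9" --pt "0 0 -10 0 48.9" --pt "0 0 0 0 48.9" --pt "0 0 0 0 48.9"

```text
clock: 20.42
tcp_pos: [0.5226, 0.015, 0.1058]
ee_rot: [-0.0, 0.653, 0.758, 0.0]
wrist_force: [0.8, -0.1, -0.8]
gripper_width: 0.577
gripper_force: 12.1
```

Run:
```python
from h import *
o=status.get_obs();print(o["tcp_pos"],o["wrist_force"],o["gripper_force"])
s,k=cam("side"); t,kt=cam("top")
a=cv2.resize(s[160:260,250:370],(600,500),interpolation=2)
cv2.imwrite("pics/seat.png",a[:,:,::-1])
```

```text
[0.52263833 0.01496435 0.1057792 ] [ 0.7813819  -0.13537961 -0.76777828] 12.055166512727737
```

View pics/seat.png

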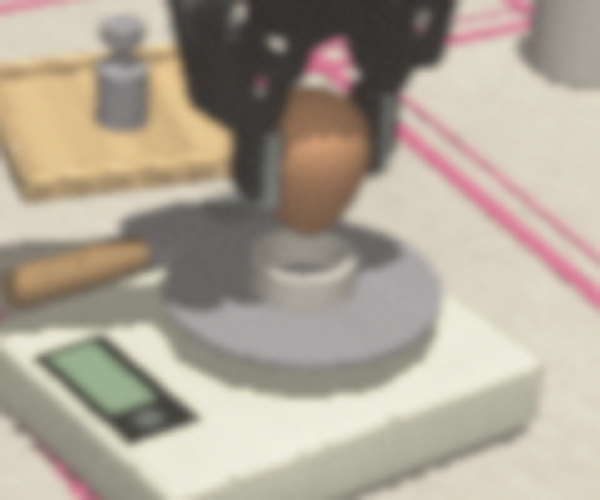

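The egg's tip is at (306,235) in the crop, right over the rim. Lowering slowly while watching the force.

Emit:
servo_tool --pt "0 0.5 -6 0 48.9" --pt "0 0 -6 0 48.9" --pt "0 0 -4 0 48.9" --pt "0 0 -3 0 48.9" --pt "0 0 0 0 48.9"

```text
clock: 21.15
tcp_pos: [0.5223, 0.0159, 0.0864]
ee_rot: [-0.0, 0.652, 0.758, -0.0]
wrist_force: [-1.0, -1.2, -0.9]
gripper_width: 0.576
gripper_force: 12.1
```

Emit:
servo_tool --pt "0 0 -1.5 0 48.9" --pt "0 0 -1.5 0 48.9" --pt "0 0 0 0 48.9" --pt "0 0 0 0 48.9"

```text
clock: 21.65
tcp_pos: [0.5225, 0.0157, 0.0839]
ee_rot: [0.0, 0.652, 0.758, -0.0]
wrist_force: [-1.0, -0.3, -0.3]
gripper_width: 0.574
gripper_force: 12.1
```

Emit:
servo_tool --pt "0 0 -1 0 48.9" --pt "0 0 -1 0 48.9" --pt "0 0 0 0 48.9" --pt "0 0 0 0 48.9"

```text
clock: 22.15
tcp_pos: [0.5225, 0.0157, 0.0818]
ee_rot: [0.0, 0.653, 0.758, -0.0]
wrist_force: [-0.8, -1.2, 0.6]
gripper_width: 0.573
gripper_force: 12.1
```

Emit:
servo_tool --pt "0 0 -1 0 48.9" --pt "0 0 0 0 48.9" --pt "0 0 0 0 48.9"

```text
clock: 22.52
tcp_pos: [0.5225, 0.0158, 0.0808]
ee_rot: [-0.0, 0.652, 0.758, -0.0]
wrist_force: [-0.7, -1.9, 0.3]
gripper_width: 0.573
gripper_force: 12.1
```

Emit:
servo_tool --pt "0 0 -1 0 48.9" --pt "0 0 0 0 48.9" --pt "0 0 0 0 48.9"

```text
clock: 22.9
tcp_pos: [0.5225, 0.0158, 0.0798]
ee_rot: [0.0, 0.653, 0.758, -0.0]
wrist_force: [-0.9, -1.6, 2.3]
gripper_width: 0.578
gripper_force: 12.2
```

Run:
```python
from h import *
for i in range(6):
    o=status.get_obs();print(o["tcp_pos"],o["wrist_force"],o["gripper_force"]); s,k=cam("side")
cv2.imwrite("pics/seat2.png",cv2.resize(s[160:260,250:370],(600,500),interpolation=2)[:,:,::-1])
```

```text
[0.52249755 0.01575467 0.07982156] [-0.87672859 -1.62593667  2.29419207] 12.174333035945892
[0.52249805 0.0157659  0.0798178 ] [-0.91585504 -0.98934115  1.03943643] 12.17465803027153
[0.52249461 0.01578131 0.07981186] [-0.86174022 -1.53761993  0.79077009] 12.174248099327087
[0.52252584 0.01578001 0.07982421] [-0.48018475 -1.51688601  2.0019733 ] 12.174501568078995
[0.5225148  0.01578341 0.07982643] [-0.53148294 -1.64170158  1.30333234] 12.174539566040039
[0.52249209 0.0157863  0.07978727] [-0.58905239 -1.99982305  1.15263452] 12.174412161111832
```

The rim pushes the egg slightly toward -y, so I'll ease that way.

Emit:
servo_tool --pt "-0.5 -1 0 0 48.9" --pt "0 -0.5 0 0 48.9" --pt "0 0 0 0 48.9" --pt "0 0 0 0 48.9"

```text
clock: 23.7
tcp_pos: [0.5218, 0.0144, 0.0797]
ee_rot: [-0.0, 0.652, 0.758, -0.0]
wrist_force: [-1.4, -0.4, 0.9]
gripper_width: 0.574
gripper_force: 12.1
```

Run:
```python
from h import *
F=[]
for i in range(6):
    o=status.get_obs();F.append(o["wrist_force"]); s,k=cam("side")
print(o["tcp_pos"],np.mean(F,0))
```

```text
[0.52181474 0.01432971 0.07969978] [-1.68786145 -0.29635223  0.88902357]
```

Side force is nearly gone and the scale carries about 1.8 N. I'll back up 1 mm so it carries roughly the egg's own weight, then open slowly.

Emit:
servo_tool --pt "0 0 1 0 48.9" --pt "0 0 0 0 49.1" --pt "0 0 0 0 49.3" --pt "0 0 0 0 49.5" --pt "0 0 0 0 49.7" --pt "0 0 0 0 50" --pt "0 0 0 0 50.5" --pt "0 0 0 0 51"

```text
clock: 25.0
tcp_pos: [0.5223, 0.0143, 0.0809]
ee_rot: [0.0, 0.652, 0.758, 0.0]
wrist_force: [-0.5, -0.5, -0.0]
gripper_width: 0.595
gripper_force: 0.1
```

Emit:
servo_tool --pt "0 0 0 0 52" --pt "0 0 0 0 53" --pt "0 0 0 0 55" --pt "0 0 0 0 58" --pt "0 0 0 0 62" --pt "0 0 0 0 68" --pt "0 0 0 0 74" --pt "0 0 0 0 80" --pt "0 0 0 0 80"

```text
clock: 26.12
tcp_pos: [0.522, 0.0143, 0.0808]
ee_rot: [0.0, 0.653, 0.758, 0.0]
wrist_force: [-0.0, 0.7, 0.1]
gripper_width: 0.934
gripper_force: 0.0
```

Run:
```python
from h import *
for n,b in(("side",(150,240,250,370)),):
  for i in range(2):
    s,k=cam(n); hs=cv2.cvtColor(s,cv2.COLOR_RGB2HSV)[b[0]:b[1],b[2]:b[3]]
    m=cv2.inRange(hs,(3,80,60),(16,255,255)); nn,l,st,c=cv2.connectedComponentsWithStats(m)
    for j in range(1,nn):
        if st[j,4]>100:
            q=cv2.findContours((l==j).astype(np.uint8),0,2)[0][0]; print(st[j],c[j]+[b[2],b[0]],cv2.fitEllipse(q))
c=[.522,.0155]
for z in (.061,.102,.127): print(proj(k,c+[z]))
print(status.get_obs()["wrist_force"])
```

```text
[ 51  40  21  25 439] [310.64009112 201.68109339] ((60.3409423828125, 51.52886199951172), (22.167953491210938, 24.568012237548828), 170.85931396484375)
[ 51  40  21  25 438] [310.65981735 201.70319635] ((60.46538162231445, 51.61677932739258), (21.961002349853516, 24.450969696044922), 175.98980712890625)
[311.05349321 215.79965488]
[311.8335604  198.91633061]
[312.32374255 188.3071109 ]
[-0.1412465  -0.16962487  0.26969124]
```

It's released and steady. Retreating straight up, then to the side, to check.

Emit:
servo_tool --pt "0 0 5 0 80" --pt "0 0 15 0 80" --pt "0 0 30 0 80" --pt "0 0 40 0 80" --pt "0 0 40 0 80" --pt "0 0 30 0 80" --pt "-50 -20 0 0 80" --pt "-55 -20 0 0 80" --pt "-55 -20 0 0 80" --pt "0 0 0 0 80"

```text
clock: 27.48
tcp_pos: [0.3597, -0.0463, 0.2417]
ee_rot: [0.001, 0.654, 0.757, 0.0]
wrist_force: [1.6, 0.1, 0.4]
gripper_width: 0.936
gripper_force: 0.0
```

Run:
```python
from h import *
np.set_printoptions(precision=4,suppress=True)
o=status.get_obs();print(o["tcp_pos"],o["clock"])
K={};U={}
for n,b in(("side",(150,240,270,350)),("top",(165,220,250,305))):
    s,k=cam(n); hs=cv2.cvtColor(s,cv2.COLOR_RGB2HSV)[b[0]:b[1],b[2]:b[3]]
    m=cv2.inRange(hs,(3,75,40),(17,255,255)); nn,l,st,c=cv2.connectedComponentsWithStats(m)
    j=1+np.argmax(st[1:,4]); q=cv2.findContours((l==j).astype(np.uint8),0,2)[0][0]
    print(n,st[j],c[j]+[b[2],b[0]],cv2.fitEllipse(q)[1:]); K[n]=k;U[n]=c[j]+[b[2],b[0]]
    for z in (.061,.100,.127): print(proj(k,[.522,.0155,z]))
print(tri(ray(K["top"],*U["top"]),ray(K["side"],*U["side"])),plane(K["top"],*U["top"],.1))
t,k=cam("top"); hs=cv2.cvtColor(t,cv2.COLOR_RGB2HSV)
print("tray/weight px expected", proj(k,[.56,.279,.06]), t[int(proj(k,[.56,.279,.06])[1]),int(proj(k,[.56,.279,.06])[0])])
```

```text
[ 0.3597 -0.0463  0.2417] 27.475
side [ 30  39  23  26 468] [310.5363 201.1474] ((21.719675064086914, 26.33915138244629), 173.9886474609375)
[311.0535 215.7997]
[311.7948 199.7546]
[312.3237 188.3071]
top [ 17  15  21  21 343] [277.0787 190.0496] ((19.956586837768555, 20.246240615844727), 1.9557796716690063)
[277.283  192.7163]
[277.1483 190.6007]
[277.0495 189.0484]
(array([0.522 , 0.0166, 0.0963]), np.float64(0.003905559317078142)) [0.5233 0.0157 0.1   ]
tray/weight px expected [167.6839 174.2233] [95 90 91]
```

In the top view the egg's outline is round and within 1 mm of the cup's axis, so it's upright. The weight's grey shows at its place in the tray. Handing in.

```bash
python3 -c "
from h import *
print(ticket.job_done())"
```

```text
the job is handed in; nothing more can be done
None
```

I handed the job in, though no verdict came back: by my last camera check the check weight stands upright in its tray, the big egg stands released and upright in the scale's cup, and I saw no contact with the two smaller eggs.

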